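Draw the cold plate out from under the sample stack

ROBOT

A 6-joint arm with a two-finger parallel gripper is mounted at the origin on the work surface. World frame = base frame: x ahead of the robot, y to its left, z up, the work surface at z = 0. Lengths are in mm, angles in rad, forces in N, time in s.
With the tool pointing down it reaches from about 275 to 750 mm from the base axis. Payload 10.2 kg.
Tool frame: the origin (TCP) lies midway between the tips of the shut fingers; the grasp point (between the pads) lies 19 mm behind it (ctrl.grip_depth is the distance from the TCP to the grasp point, in mm); y points along the fingers, x is the direction in which the jaws open and shut, and the axes are right-handed (so a half turn about y gives the same grasp; the last joint's range is limited). The gripper opens to 85 mm and grips with 20 to 120 N. Pads are 22 mm wide; open, the fingers measure 114 mm over their backs; the gripper's body (76 mm by 85 mm) begins 54 mm behind the grasp point. The pads swing forward as they close: fully open they stand 13 mm farther back than shut.
Start: joints at [-0.223, 0.313, 1.498, -0, 1.331, -0.223], TCP at [525.006, -0.013, 231.294] pointing down, gripper open.
Joint ranges: [-2.94, 2.94], [-0.97, 2.17], [0.19, 2.56], [-1.23, 4.37], [0.02, 3.11], [-2.88, 2.88]. Speed limits (rad/s): [2.39, 2.39, 3.01, 3.14, 3.14, 3.14].

INTERFACE

Orientations are given as a unit quaternion [w, x, y, z].
In Python, from rig import ctrl gives the robot as it stands. The module is installed in compiled form; this text tells all that it offers.
- The arm moves only by the tool drive_tool, never from a script. Its arguments are lists of equal length, an entry for each row: "gripper": the closure, from 0 (fully open) to 1 (shut); "offset": the shift along the tool's x, y, z in m, a list of three; "turn": the turn about the tool's y in degrees. In form: {"gripper": [gripper, ...], "offset": [[tx, ty, tz], ...], "turn": [turn, ...]}. A call has 1 to 20 rows; each row shifts and turns the commanded pose from where the row before left it, along the tool's axes as they then stand; what a row does not reach is not made up. A row lasts 1/12 s, in which the tool goes at most 41.7 mm and 7.16 degrees, less where a joint would pass 70% of its speed; a pose out of reach is approached as far as the arm can. A call is refused whole if a number of a shift passes 0.0417 or a number of a turn 7.16, either way. A call with a gripper value outside its range is refused whole. The fingers move at their own pace and stop on an object; "force" is the grip in N (left out, the last holds). Time passes only in rows, so rows that do not move let the fingers close. It gives the time, the measured TCP pose, the force and the opening at its end, in the units of the state.
- ctrl.sense(): the state, without advancing time (a new reading comes with each control period).
- ctrl.capture(name): name is "scene" or "side" or "wrist"; returns (picture, depth): 420x560x3 uint8, red, green, blue; 420x560 float32, mm along the optical axis (not along the pixel's ray), 0 where there is no reading.
- ctrl.camera_params(name): a dict with "fovy" (degrees; the focal length in pixels is half the picture's height over the tangent of half this angle, whatever the lens; pixels are square), "cx", "cy" (the principal point, pixels), "view" (4x4, takes a point from world to camera coordinates); the wrist camera has in their place "tool_from_camera" (4x4, takes a point from camera to tool coordinates, whose origin is the TCP and whose axes are the tool frame's). Camera axes: x right, y down, z forward; pixel columns grow to the right and rows downward; lengths in mm; the calibration is good to about 2 mm. A picture is of the moment at which its call begins: read the wrist's pose just before it. camera_params takes no time and is no camera call.
- ctrl.finish_job(): hands the job in, once; it reports no verdict.
Trained networks look in the newest picture that a camera, given by its name, has taken for a name from the list of things; names that differ only in an ending like _2 or _b are one class to them, and where a whole thing is asked for, a point or a joint stands for the part that bears it (a point fixed in the world has none). Each returns a list of dicts, best first, with "score" (0 to 1); they miss things now and then, are a little off and sometimes report something else, mostly with a low value. They report only what shows in the picture. A call takes as long as a camera call.
- ctrl.boxes_of(camera, query): "centre" ([x, y, z] in mm, in the coordinates of the camera as it stood for that picture, good to about 4 mm: the middle of the surface that is visible of it).
- ctrl.regions_of(camera, query): "mask" (420x560 bool, what is visible of it).
- ctrl.pinpoint(camera, query): "centre" ([x, y, z] in mm, in the coordinates of the camera as it stood for that picture, good to about 4 mm: a listed point, or the origin of a listed thing).
The state is a dict: "time_s": time; "joints": joint angles; "dq": joint speeds; "tau": joint torques, N m; "eef_pos": TCP position; "ee_rot": TCP orientation; "force": force on the tool from outside, world axes, zero at the start; "wrist_torque": the same for the moment, N m; "grip_width": opening from 0.0 (shut) to 1.0 (fully open).
Only numpy, scipy, OpenCV 4.12 (cv2) and the standard library are available. Lean on these libraries where they do the work, as an engineer would, in place of code of your own. Each camera call takes 0.05 s, during which the arm holds its last target.

TASK

The three well plates stacked against the grey corner guides are cold enough. By its black grip bar, draw the metal cold plate straight out from under the stack, so that the guides hold the stack back and it settles on the bench, still neatly stacked and never tipped over; then lay the cold plate flat, right side up, on the middle of the dark rubber mat and let go.

Things in the scene. Friction and masses are not known exactly. Their poses are not given: they have to be found in the camera images.
- cold_plate: Aluminium slab lying with the stack on its rear (+x) 80 mm; an identical spare with nothing on it is not wanted. 150 mm along x, 90 along y, 6 thick, 0.2 to 0.4 kg. Origin: centre of its underside, z up. Black upright grip bar on it at x = -65 mm, y = 0: 12 mm thick (x), 50 wide (y), from 6 to 46 mm above the underside; 50 mm free between bar and stack. It is drawn along its -x.
- plate_top: Topmost of three equal white 24-well plates, loosely stacked, each 85.5 mm along x (draw direction), 127.8 along y, 20 high, 90 g. Origin: centre of its underside, z up: 46 mm above the bench at the start, 40 mm once the stack stands on the bench. The stack's rear dips by up to 9 degrees while the cold plate is leaving.
- guides: Two grey L-shaped corner guides fixed to the bench, 44 mm high, holding the stack's two front corners. Origin: on the bench under the stack's centre; the slab is drawn to -x between them. Front posts: x -59 to -47 mm, 51 to 75 mm either side of y = 0; side cheeks 69 to 75 mm from y = 0, back to x = +2; 3 mm high feet out to 109 mm.
- mat: Dark rubber mat fixed on the bench, 200 mm along its x, 140 mm along its y, 4 mm thick. Origin: centre of its underside.

How it is judged (in metres and radians):
On the way:
1. the cold plate is out from under the stack (its centre more than 110 mm from the guides' origin) and the stack has come down to the bench, standing level (horizontal distance between cold_plate and guides above 0.11 m and height (world z) of plate_top between 0.036 and 0.043 m and angle between plate_top's own z axis and vertical below 0.1 rad), for 0.2 s.
At the end, for the whole second after the job is handed in: The cold plate lies flat (4 degrees), right side up, at rest on the mat, centres within 35 mm, either way round; the well plates stand stacked on the bench at their place: the top one 36 to 43 mm up, level within 5 degrees, within 25 mm of its start, at rest (horizontal distance between cold_plate and mat below 0.035 m and angle between cold_plate's own z axis and vertical below 0.07 rad and height (world z) of cold_plate between 0.001 and 0.009 m and linear speed of each of cold_plate, plate_top below 0.01 m/s and distance of plate_top from where it was at the start of the episode below 0.025 m and height (world z) of plate_top between 0.036 and 0.043 m and angle between plate_top's own z axis and vertical below 0.1 rad); the robot touches nothing.
It fails at once if the top well plate tips by more than 20 degrees (angle between plate_top's own z axis and vertical above 0.35 rad).
It also fails if it takes over 42 s, if anything falls off the work surface, if the arm or the gripper's body presses on something with over 40 N, if the wrist force passes 120 N, or if a joint passes its speed limit or range.

## Working session

There is one attempt and no reset: what is moved stays moved. The work goes in short steps, Python scripts to look and compute and a tool call to move; the robot and the scene stay as the last step left them, time stands still between calls to the robot, and variables do not carry over. Pictures are saved under pics/ and viewed, and the job is handed in when it is done.

Besides the shell and the picture viewer there is one more tool, called after "Call:" as name(argument=value, ...) on one line, values as JSON. drive_tool: Moves the arm, as the interface text tells. Its arguments: {"type":"object","properties":{"gripper":{"type":"array","items":{"type":"number"}},"offset":{"type":"array","items":{"type":"array","items":{"type":"number"}}},"turn":{"type":"array","items":{"type":"number"}},"force":{"type":"number"}},"required":["gripper","offset","turn"]}

```bash
mkdir -p pics
cat > h.py <<'E'
import numpy as np, cv2
from rig import ctrl
def cap(n,f):
    p,d=ctrl.capture(n); cv2.imwrite(f'pics/{f}.png',p[:,:,::-1]); np.save(f'pics/{f}.npy',d); return p,d
def cam(n):
    c=ctrl.camera_params(n); f=210/np.tan(np.radians(c['fovy'])/2); return c,f
def world(n,d):
    c,f=cam(n); v,u=np.mgrid[0:420,0:560]
    P=np.stack([(u-c['cx'])*d/f,(v-c['cy'])*d/f,d,np.ones_like(d)],-1)
    return (P@np.linalg.inv(c['view']).T)[...,:3]
def toW(n,p):
    c,f=cam(n); return (np.linalg.inv(c['view'])@np.r_[p,1])[:3]
E
python3 - <<'E'
from h import *
for n in ['scene','side']:
    p,d=cap(n,n+'0')
    for q in ['cold_plate','plate_top','guides','mat']:
        for r in ctrl.pinpoint(n,q)[:3]: print(n,q,round(r['score'],2),toW(n,r['centre']).round(1))
s=ctrl.sense();print(s['time_s'],s['eef_pos'],s['ee_rot'])
print(ctrl.camera_params('scene'),ctrl.camera_params('wrist'))
E
```

```text
scene cold_plate 0.7 [505.  129.7   1.3]
scene plate_top 0.62 [511.5 163.8  45.9]
side plate_top 0.7 [507.9 170.8  47.9]
side mat 0.6 [ 561.8 -234.4    2.2]
0.5 [5.24990786e+02 4.62516974e-03 2.31254828e+02] [ 7.07128539e-01 -7.07085022e-01  2.41113459e-05  2.37710563e-05]
{'fovy': 45.711615995472286, 'cx': 282.68910972284976, 'cy': 208.80208829359842, 'view': array([[ 9.00196538e-01,  4.35466136e-01, -3.92907495e-03,
        -4.94003656e+02],
       [ 3.32871292e-01, -6.93873620e-01, -6.38542169e-01,
        -1.65970761e+02],
       [-2.80789773e-01,  5.73505574e-01, -7.69576806e-01,
         1.13427607e+03],
       [ 0.00000000e+00,  0.00000000e+00,  0.00000000e+00,
         1.00000000e+00]])} {'fovy': 67.69759997247205, 'cx': 277.365707366041, 'cy': 209.4893486455878, 'tool_from_camera': array([[ 9.99999350e-01,  1.07130688e-03,  3.90297415e-04,
        -6.86162446e-02],
       [-5.66662700e-05, -2.95189910e-01,  9.55438598e-01,
        -1.41586692e+02],
       [ 1.13877980e-03, -9.55437999e-01, -2.95189658e-01,
         7.52329373e+01],
       [ 0.00000000e+00,  0.00000000e+00,  0.00000000e+00,
         1.00000000e+00]])}
```

View pics/scene0.png

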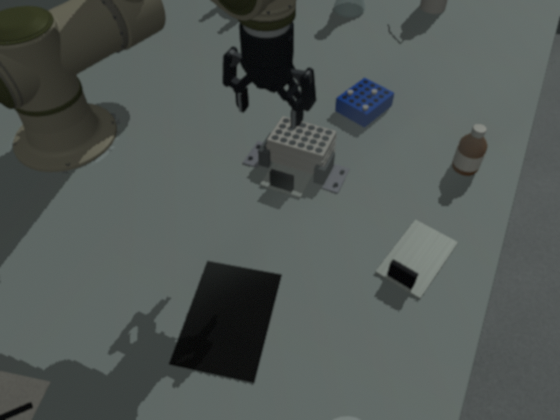

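View pics/side0.png

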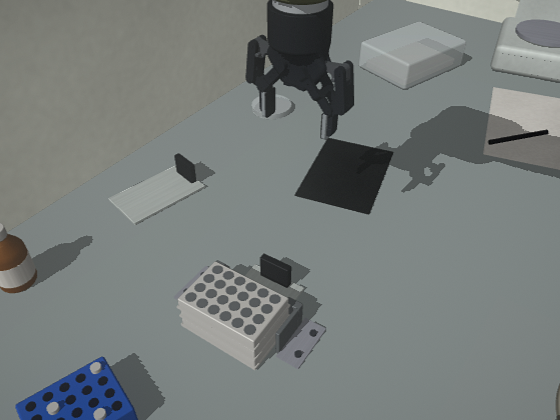

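Run:
```python
from h import *
for n in ['scene','side']:
    p=cv2.imread(f'pics/{n}0.png'); d=np.load(f'pics/{n}0.npy'); W=world(n,d); z=W[...,2]; g=p.max(-1)
    near=(np.hypot(W[...,0]-510,W[...,1]-150)<140)&(d>0)
    def rect(m,l):
        m=cv2.morphologyEx(m.astype(np.uint8),cv2.MORPH_OPEN,np.ones((3,3)))
        k,lab,st,_=cv2.connectedComponentsWithStats(m)
        if k<2: print(n,l,'none');return
        i=1+st[1:,4].argmax(); P=W[lab==i]
        r=cv2.minAreaRect(P[:,:2].astype(np.float32))
        print(n,l,len(P),'mean',P.mean(0).round(1),'rect',np.round(r[0],1),np.round(r[1],1),round(r[2],1),'box',cv2.boxPoints(r).round(0).tolist(),'zmed',np.median(P[:,2]).round(1))
    rect(near&(z>60)&(z<73),'stacktop')
    rect(near&(g<50)&(z>5)&(z<60),'bar')
    rect(near&(g<50)&(z>42)&(z<60),'bartop')
    rect((g<45)&(abs(z-4)<6)&(abs(W[...,1]+234)<150)&(abs(W[...,0]-560)<170),'mat')
```

```text
scene stacktop 1624 mean [515.  161.7  66.3] rect [511.5 167.4] [125.4  88. ] 2.4 box [[447.0, 209.0], [451.0, 121.0], [576.0, 126.0], [572.0, 214.0]] zmed 66.5
scene bar 362 mean [515.   62.1  32.7] rect [514.4  64.5] [49.  13.7] 3.0 box [[490.0, 70.0], [490.0, 56.0], [539.0, 59.0], [538.0, 73.0]] zmed 34.0
scene bartop 111 mean [514.   64.1  46.2] rect [514.4  65.3] [49.1 13.2] 0.3 box [[490.0, 72.0], [490.0, 59.0], [539.0, 59.0], [539.0, 72.0]] zmed 46.4
scene mat 8765 mean [ 563.5 -243.     4.6] rect [ 559.9 -235.2] [139.6 199.1] 13.6 box [[469.0, -155.0], [515.0, -348.0], [651.0, -316.0], [604.0, -122.0]] zmed 4.6
side stacktop 4727 mean [506.3 170.7  65.3] rect [510.1 168.1] [126.1  84.8] 2.6 box [[445.0, 208.0], [449.0, 123.0], [575.0, 129.0], [571.0, 213.0]] zmed 65.4
side bar 619 mean [508.1  70.8  30.8] rect [510.3  67.6] [47.3 13.6] 1.9 box [[486.0, 74.0], [487.0, 60.0], [534.0, 62.0], [534.0, 75.0]] zmed 32.1
side bartop 135 mean [509.6  66.5  45.8] rect [510.4  66.4] [46.1 10.9] 4.3 box [[487.0, 70.0], [488.0, 59.0], [534.0, 63.0], [533.0, 74.0]] zmed 45.8
side mat 4452 mean [ 552.9 -228.1    3.7] rect [ 557.2 -233. ] [138.5 203.8] 14.4 box [[465.0, -151.0], [515.0, -349.0], [650.0, -315.0], [599.0, -117.0]] zmed 3.7
```

Call:
drive_tool(gripper=[0.4, 0.4, 0.4, 0.4, 0.4, 0.4, 0.4, 0.4, 0.4, 0.4, 0.4, 0.4, 0.4, 0.4, 0.4, 0.4, 0.4, 0.4], offset=[[-0.004, 0.025, 0.022], [-0.004, 0.025, 0.022], [-0.004, 0.025, 0.022], [0, 0, 0], [0, 0, 0], [0, 0, 0], [0, 0, 0], [0, 0, 0], [0, 0, 0], [0, 0, 0], [0, 0, 0], [0, 0, 0], [0, 0, 0], [0, 0, 0], [0, 0, 0], [0, 0, 0], [0, 0, 0], [0, 0, 0]], turn=[0, 0, 0, 6.25, 6.25, 6.25, 6.25, 6.25, 6.25, 6.25, 6.25, 6.25, 6.25, 6.25, 6.25, 6.25, 6.25, 0], force=80)

```text
time_s: 2.0
eef_pos: [513.0, 66.0, 156.3]
ee_rot: [0.51, -0.51, 0.49, -0.49]
force: [0.0, -0.2, -0.6]
grip_width: 0.6
```

```bash
cat > w.py <<'E'
from h import *
from scipy.spatial.transform import Rotation as R
def wr(f):
    s=ctrl.sense(); p,d=cap('wrist',f); c,fo=cam('wrist')
    q=s['ee_rot']; T=np.eye(4);T[:3,:3]=R.from_quat([q[1],q[2],q[3],q[0]]).as_matrix();T[:3,3]=s['eef_pos']
    t=np.array(c['tool_from_camera']); 
    v,u=np.mgrid[0:420,0:560]
    P=np.stack([(u-c['cx'])*d/fo,(v-c['cy'])*d/fo,d,np.ones_like(d)],-1)
    return s,p,d,(P@(T@t).T)[...,:3],T
E
python3 - <<'E'
from w import *
s,p,d,W,T=wr('w1'); cap('scene','s1'); print(s['time_s'],T.round(4),s['grip_width'],s['joints'])
g=p.max(-1); z=W[...,2]
near=(np.hypot(W[...,0]-512,W[...,1]-66)<45)&(d>0)
for l,m in [('bartop',near&(g<50)&(z>41)&(z<52)),('stack',(np.hypot(W[...,0]-511,W[...,1]-168)<110)&(z>60)&(z<72)&(d>0))]:
    P=W[m]; print(l,len(P))
    if len(P)>10:
        r=cv2.minAreaRect(P[:,:2].astype(np.float32)); print(np.round(r[0],1),np.round(r[1],1),round(r[2],1),np.median(P[:,2]),cv2.boxPoints(r).round())
E
```

```text
2.0 [[ 3.980000e-02 -0.000000e+00  9.992000e-01  5.130019e+02]
 [-9.992000e-01  0.000000e+00  3.980000e-02  6.600390e+01]
 [-0.000000e+00 -1.000000e+00 -0.000000e+00  1.563049e+02]
 [ 0.000000e+00  0.000000e+00  0.000000e+00  1.000000e+00]] 0.6003995361120441 [-9.88499060e-02  3.67833600e-01  1.62740912e+00  4.02299356e-05
  1.14638992e+00  1.43212451e+00]
bartop 619
[513.8  66.6] [48.1  9.4] 2.6 44.83410231219267 [[490.  70.]
 [490.  61.]
 [538.  63.]
 [538.  72.]]
stack 15914
[510.5 167.1] [125.4  83.1] 2.8 64.60188987056459 [[446. 206.]
 [450. 123.]
 [575. 129.]
 [571. 212.]]
```

Call:
drive_tool(gripper=[0.4, 0.4, 0.4, 0.4, 0.4, 0.4, 0.4, 0.4, 0.4], offset=[[-0.0005, 0.025, 0.001], [0, 0.025, 0], [0, 0.025, 0], [0, 0.02, 0], [0, 0.015, 0], [0, 0.014, 0], [0, 0.012, 0], [0, 0.007, 0], [0, 0, 0]], turn=[0.2, 0, 0, 0, 0, 0, 0, 0, 0])

```text
time_s: 2.85
eef_pos: [513.3, 66.5, 12.1]
ee_rot: [-0.51, 0.511, -0.49, 0.489]
force: [-0.1, 0.2, 0.8]
grip_width: 0.6
```

Run:
```python
from w import *
s,p,d,W,T=wr('w2'); cap('side','d2'); print(s['time_s'],T[:3,3],s['force'])
```

```text
2.85 [513.28354236  66.5408792   12.1190863 ] [-0.12399303  0.15283659  0.76305614]
```

View pics/w2.png

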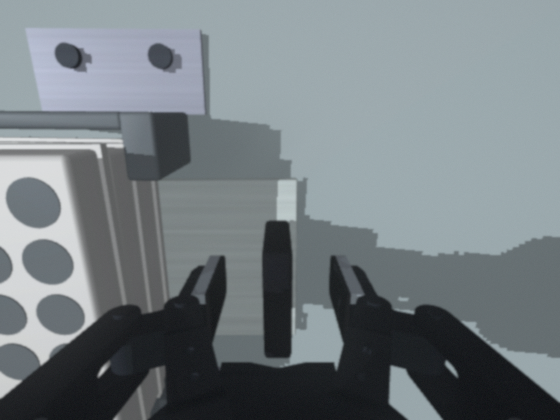

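View pics/d2.png

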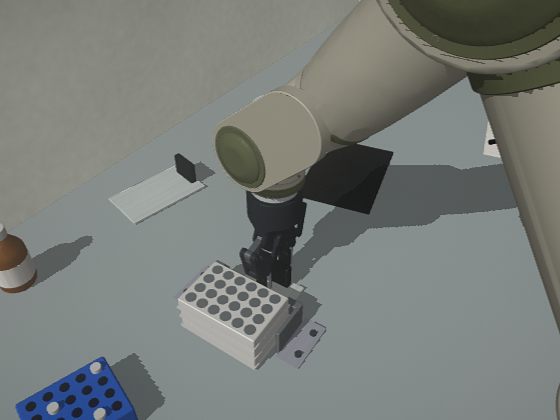

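The bar stands between the open fingers (wrist picture, bar at px (277,290), fingers at 215 and 345), centred and clear of the stack. I'll close now.

Call:
drive_tool(gripper=[0.9, 0.9, 0.9, 0.9, 0.9, 0.9, 0.9, 0.9], offset=[[0, 0, 0], [0, 0, 0], [0, 0, 0], [0, 0, 0], [0, 0, 0], [0, 0, 0], [0, 0, 0], [0, 0, 0]], turn=[0, 0, 0, 0, 0, 0, 0, 0], force=80)

```text
time_s: 3.62
eef_pos: [514.3, 66.6, 14.0]
ee_rot: [0.51, -0.51, 0.489, -0.49]
force: [-2.5, 0.5, 5.7]
grip_width: 0.124
```

Call:
drive_tool(gripper=[1, 1, 1], offset=[[0, -0.001, 0], [0, -0.0008, 0], [0, 0, 0]], turn=[0, 0, 0])

```text
time_s: 3.87
eef_pos: [513.6, 66.5, 14.8]
ee_rot: [-0.51, 0.51, -0.49, 0.49]
force: [-0.4, -0.5, -5.5]
grip_width: 0.129
```

Call:
drive_tool(gripper=[1, 1, 1, 1, 1, 1, 1, 1, 1, 1, 1, 1, 1, 1], offset=[[0, 0.0007, 0], [0, 0, 0], [0.002, 0, 0], [0.004, 0, 0], [0.004, 0, 0], [0.004, 0, 0], [0.004, 0, 0], [0.004, 0, 0], [0.004, 0, 0], [0.004, 0, 0], [0.004, 0, 0], [0.004, 0, 0], [0.002, 0, 0], [0, 0, 0]], turn=[0, 0, 0, 0, 0, 0, 0, 0, 0, 0, 0, 0, 0, 0])

```text
time_s: 5.03
eef_pos: [515.7, 25.9, 14.5]
ee_rot: [-0.51, 0.51, -0.49, 0.49]
force: [-0.4, -1.4, -3.5]
grip_width: 0.125
```

Run:
```python
from w import *
s,p,d,W,T=wr('w3'); cap('side','d3'); print(s['time_s'],T[:3,3],s['force'],s['wrist_torque'])
```

```text
5.0333 [515.73527912  25.85104524  14.50024892] [-0.38745754 -1.40117262 -3.50042399] [-0.40288729  0.01371765  0.03641865]
```

View pics/w3.png

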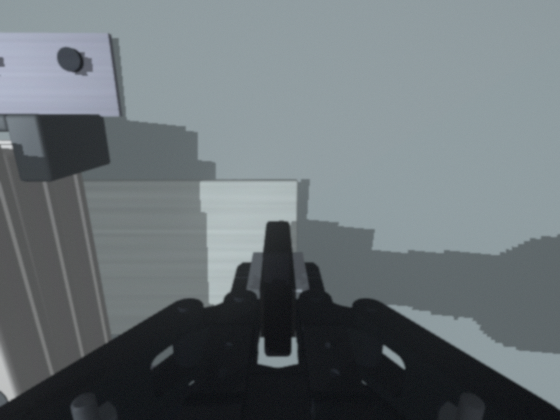

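View pics/d3.png

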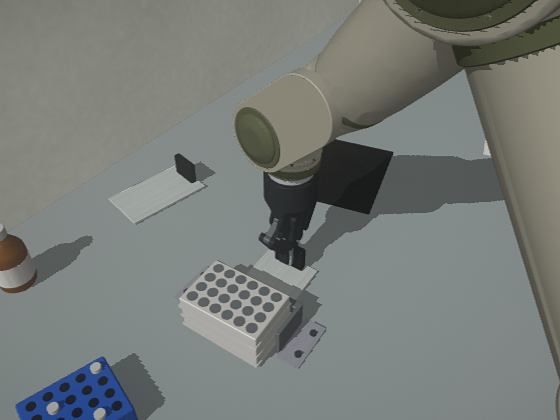

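The slab follows (its front edge is at px (297,260) in the wrist view) and the stack stays against the guides. I'll keep drawing.

Call:
drive_tool(gripper=[1, 1, 1, 1, 1, 1, 1, 1, 1, 1, 1, 1, 1, 1, 1, 1, 1, 1], offset=[[0.002, 0, 0], [0.004, 0, 0], [0.004, 0, 0], [0.004, 0, 0], [0.004, 0, 0], [0.004, 0, 0], [0.004, 0, 0], [0.004, 0, 0], [0.004, 0, 0], [0.004, 0, 0], [0.004, 0, 0], [0.004, 0, 0], [0.004, 0, 0], [0.004, 0, 0], [0.004, 0, 0], [0.004, 0, 0], [0.002, 0, 0], [0, 0, 0]], turn=[0, 0, 0, 0, 0, 0, 0, 0, 0, 0, 0, 0, 0, 0, 0, 0, 0, 0])

```text
time_s: 6.63
eef_pos: [518.2, -37.8, 14.4]
ee_rot: [0.51, -0.51, 0.49, -0.49]
force: [-0.4, 0.6, -3.3]
grip_width: 0.125
```

Run:
```python
from w import *
s,p,d,W,T=wr('w4'); p,d=cap('side','d4'); print(s['time_s'],T[:3,3],s['force'],s['wrist_torque'])
W=world('side',d)
m=(np.hypot(W[...,0]-511,W[...,1]-168)<110)&(W[...,2]>50)&(W[...,2]<72)&(d>0)
P=W[m];r=cv2.minAreaRect(P[:,:2].astype(np.float32));print(r,np.median(P[:,2]))
```

```text
6.6333 [518.21132876 -37.83970948  14.39755216] [-0.44193383  0.58294329 -3.31419275] [-0.16101586 -0.09450202  0.10790697]
((510.2657165527344, 168.16842651367188), (126.10135650634766, 84.49224853515625), 2.9246463775634766) 59.365036555573965
```

View pics/d4.png

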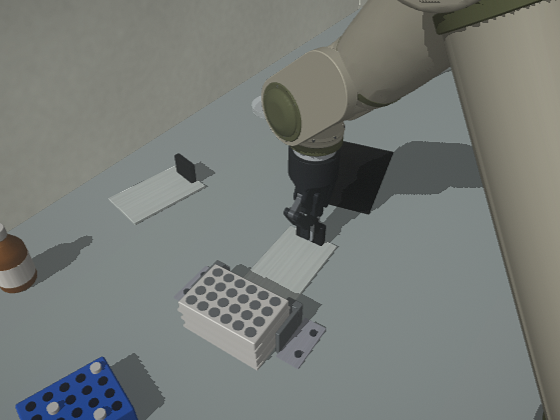

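View pics/w4.png

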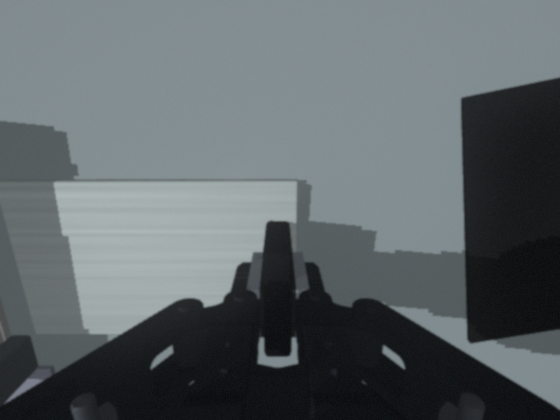

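The stack is down and level: its top is at 59.4 mm and its position is unchanged. I'll draw a bit further, then lift and carry.

Call:
drive_tool(gripper=[1, 1, 1, 1, 1, 1, 1, 1, 1, 1], offset=[[0.005, 0, 0], [0.005, 0, 0], [0.005, 0, 0], [0.005, 0, 0], [0, -0.004, 0], [0, -0.008, 0], [0, -0.008, 0], [0, -0.008, 0], [0, -0.007, 0], [0, 0, 0]], turn=[0, 0, 0, 0, 0, 0, 0, 0, 0, 0], force=110)

```text
time_s: 7.57
eef_pos: [519.8, -57.5, 51.3]
ee_rot: [0.51, -0.51, 0.489, -0.491]
force: [0.7, 0.2, -2.9]
grip_width: 0.121
```

Call:
drive_tool(gripper=[1, 1, 1, 1, 1, 1, 1, 1, 1, 1, 1, 1, 1, 1, 1, 1, 1, 1, 1, 1], offset=[[0.01, 0, 0.002], [0.016, 0, 0.003], [0.016, 0, 0.003], [0.016, 0, 0.003], [0.016, 0, 0.003], [0.016, 0, 0.003], [0.016, 0, 0.003], [0.016, 0, 0.003], [0.016, 0, 0.003], [0.016, 0, 0.003], [0.016, 0, 0.003], [0.016, 0, 0.003], [0.016, 0, 0.003], [0.016, 0, 0.003], [0.016, 0, 0.003], [0.0075, 0, 0.001], [0, 0, 0], [0, 0, 0], [0, 0, 0], [0, 0, 0]], turn=[0, 0, 0, 0, 0, 0, 0, 0, 0, 0, 0, 0, 0, 0, 0, 0, -3.6, -3.6, -3.6, 0])

```text
time_s: 9.23
eef_pos: [573.4, -297.1, 49.0]
ee_rot: [0.554, -0.554, 0.439, -0.439]
force: [0.1, 0.6, -3.7]
grip_width: 0.121
```

Run:
```python
from w import *
s,p,d,W,T=wr('w5'); 
z=W[...,2];print(s['time_s'],T.round(3),s['force'],s['wrist_torque'])
cap('side','d5')
p,d=cap('scene','s5')
W=world('scene',d); z=W[...,2]
m=(np.hypot(W[...,0]-558,W[...,1]+234)<120)&(p.min(-1)>90)&(d>0)&(z>15)&(z<75)
P=W[m]; print(len(P))
if len(P)>50:
    A=np.c_[P[:,:2]-[558,-234],np.ones(len(P))]; print(np.linalg.lstsq(A,P[:,2],rcond=None)[0]); print(cv2.minAreaRect(P[:,:2].astype(np.float32)))
```

```text
9.2333 [[ 2.29000e-01 -1.00000e-03  9.73000e-01  5.73384e+02]
 [-9.73000e-01  1.00000e-03  2.29000e-01 -2.97065e+02]
 [-1.00000e-03 -1.00000e+00 -0.00000e+00  4.90340e+01]
 [ 0.00000e+00  0.00000e+00  0.00000e+00  1.00000e+00]] [ 0.07799639  0.59398916 -3.67632592] [-0.1647327  -0.04155129  0.0442086 ]
2036
[-2.56883215e-03 -2.58957409e-03  4.16143825e+01]
((559.5150756835938, -233.44357299804688), (88.84553527832031, 149.0417938232422), 12.086803436279297)
```

View pics/s5.png

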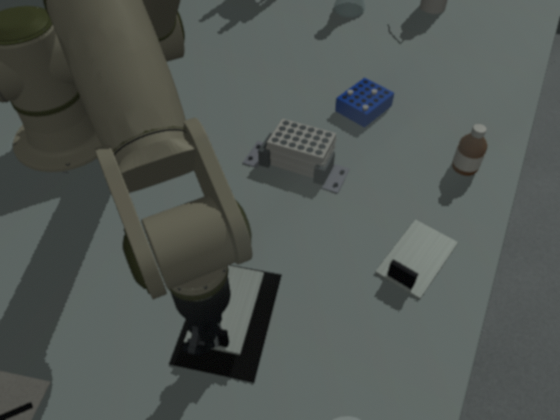

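View pics/d5.png

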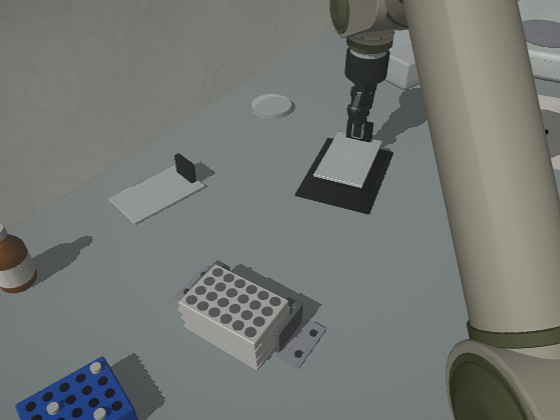

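The slab hangs level, with its centre at (559.5, -233.4) against the mat's (558.5, -234), and its underside about 31 mm above the mat. I'll lower it.

Call:
drive_tool(gripper=[1, 1, 1, 1, 1, 1, 1, 1, 1, 1], offset=[[0, 0.006, 0], [0, 0.006, 0], [0, 0.006, 0], [0, 0.005, 0], [0, 0.003, 0], [0, 0.002, 0], [0, 0.001, 0], [0, 0.001, 0], [0, 0, 0], [0, 0, 0]], turn=[0, 0, 0, 0, 0, 0, 0, 0, 0, 0])

```text
time_s: 10.22
eef_pos: [573.7, -297.0, 19.6]
ee_rot: [-0.554, 0.554, -0.44, 0.44]
force: [-0.2, -0.8, -3.6]
grip_width: 0.124
```

Call:
drive_tool(gripper=[1, 1, 1, 1], offset=[[0, 0.001, 0], [0, 0.0005, 0], [0, 0, 0], [0, 0, 0]], turn=[0, 0, 0, 0])

```text
time_s: 10.55
eef_pos: [573.7, -297.0, 18.1]
ee_rot: [0.554, -0.554, 0.44, -0.44]
force: [0.8, -0.1, -1.8]
grip_width: 0.119
```

Contact has begun, since the force dropped from -3.6 to -1.8 N. I'll open the fingers.

Call:
drive_tool(gripper=[0.8, 0.7, 0.6, 0.5, 0.4, 0.4, 0.4, 0.4], offset=[[0, 0.0003, 0], [0, 0, 0], [0, 0, 0], [0, 0, 0], [0, 0, 0], [0, 0, 0], [0, 0, 0], [0, 0, 0]], turn=[0, 0, 0, 0, 0, 0, 0, 0])

```text
time_s: 11.22
eef_pos: [573.6, -296.9, 17.6]
ee_rot: [-0.554, 0.554, -0.44, 0.44]
force: [-0.8, -0.1, -0.7]
grip_width: 0.602
```

Call:
drive_tool(gripper=[0.4, 0.4, 0.4, 0.4, 0.4, 0.4, 0.4, 0.4, 0.4], offset=[[0, -0.005, 0], [0, -0.01, 0], [0, -0.02, 0], [0, -0.025, 0], [0, -0.025, 0], [0, -0.025, 0], [0, -0.025, 0], [0, 0, 0], [0, 0, 0]], turn=[0, 0, 0, 0, 0, 0, 0, 0, 0])

```text
time_s: 11.97
eef_pos: [574.1, -297.2, 154.8]
ee_rot: [0.554, -0.554, 0.438, -0.441]
force: [0.1, 0.3, -0.6]
grip_width: 0.601
```

Run:
```python
from h import *
s=ctrl.sense();print(s['time_s'],s['eef_pos'],s['force'])
for n in ['side','scene']:
    p,d=cap(n,n+'6'); W=world(n,d); z=W[...,2]
    for l,m in [('cold',(np.hypot(W[...,0]-558,W[...,1]+234)<110)&(p.min(-1)>90)&(d>0)&(z>5)&(z<20)),('stack',(np.hypot(W[...,0]-511,W[...,1]-168)<110)&(z>54)&(z<72)&(d>0))]:
        P=W[m]; A=np.c_[P[:,:2]-P[:,:2].mean(0),np.ones(len(P))]
        print(n,l,len(P),np.linalg.lstsq(A,P[:,2],rcond=None)[0].round(3),cv2.minAreaRect(P[:,:2].astype(np.float32)))
```

```text
11.9667 [ 574.09865665 -297.18051373  154.76407269] [ 0.13355434  0.2613247  -0.61113434]
side cold 2218 [ 1.000e-03 -2.000e-03  9.627e+00] ((557.2387084960938, -232.65594482421875), (90.3632583618164, 153.6812744140625), 13.341497421264648)
side stack 4727 [ 2.0000e-03 -6.0000e-03  5.9303e+01] ((509.96343994140625, 167.5030975341797), (125.88341522216797, 84.35062408447266), 2.9382903575897217)
scene cold 3369 [1.0000e-03 0.0000e+00 1.0626e+01] ((587.2350463867188, -227.58135986328125), (148.9203643798828, 149.033447265625), 12.68995475769043)
scene stack 1707 [-2.0000e-03  1.1000e-02  6.0324e+01] ((511.376953125, 166.15634155273438), (125.57748413085938, 85.9518051147461), 3.0427050590515137)
```

View pics/side6.png

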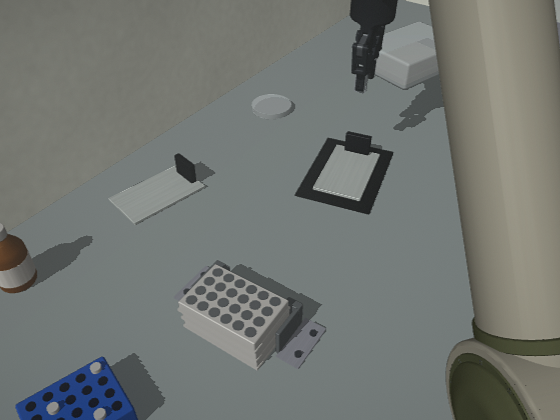

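The cold plate lies centred on the mat (px ~(347,172)), and the stack is neat on the bench (px ~(240,310)). The arm is clear of both, so I'll hand in.

```bash
python3 -c "
from rig import ctrl
print(ctrl.finish_job())"
```

```text
the job is handed in; nothing more can be done
None
```

I gripped the cold plate by its bar, drew it about 120 mm straight out, carried it to the mat, lowered it and let go. I handed the job in at about 12 s; it reported no verdict.

**Stack:** In the last side-camera check the stack stood on the bench, level, with its top at 59.3 mm. That puts the top plate's underside at about 39 mm. Its centre was within about 1 mm of the start.

**Cold plate:** It lay flat on the mat, about 2 mm from the mat's centre, with its top at 9.6 mm (10 expected). The gripper was clear above it.

**Disagreement:** The scene camera agreed on the stack and on the plate's height and level. Its rectangle for the cold plate was 149 × 149 mm with its centre 29 mm off. I took this to be stray bench points in the colour mask and relied on the side view. I did not re-measure before handing in.

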